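# Wedge a rocking ultrasonic cleaner steady

## Robot

A 6-joint arm with a two-finger parallel gripper is mounted at the origin on the work surface. World frame = base frame: x ahead of the robot, y to its left, z up, the work surface at z = 0. Lengths are in mm, angles in rad, forces in N, time in s.
With the tool pointing down it reaches from about 350 to 775 mm from the base axis. Payload 7.3 kg.
Tool frame: the origin (TCP) lies on the centre line of the jaws, within the pads' length; the fingertips stand bot.tip_reach ahead of it and the grasp point (between the pads) lies 6 mm ahead of it (bot.tip_reach is the distance from the TCP to the fingertips, in mm); z points along the fingers, y is the direction in which the jaws open and shut (so a half turn about z gives the same grasp; the last joint's range is limited). The gripper opens to 92 mm and grips with 3 to 60 N. Pads are 19 mm wide; open, the fingers measure 130 mm over their backs; the gripper's body (75 mm by 190 mm) begins 47 mm behind the grasp point.
Start: joints at [1.129, 0.342, 1.524, -0, 1.275, -0.146], TCP at [153.024, 502.221, 251.741] pointing down, gripper open.
Joint ranges: [-2.53, 2.53], [-0.77, 2.02], [0.04, 2.7], [-1, 4.14], [0.28, 2.66], [-3.11, 3.11]. Speed limits (rad/s): [2.57, 2.57, 3.14, 3.14, 3.14, 3.14].

## Interface

Orientations are given as [roll, pitch, yaw] about the fixed x, y, z axes, in that order (R = Rz(yaw) Ry(pitch) Rx(roll)).
In Python, from plant import bot gives the robot as it stands.
- The arm moves only by the tool step_arm, never from a script. Its argument "deltas" is a list of rows, each a list of 6 numbers: the shift along the tool's x, y, z in mm, then the turn, a rotation vector about the tool's x, y, z in rad. A call has 1 to 5 rows; each row is the pose to reach, as a shift and turn from the pose commanded when the call began, along the tool's axes at that moment; what a row does not reach only later rows make up. A row lasts 1/12 s, in which the tool goes at most 41.7 mm and 7.16 degrees, less where a joint would pass 70% of its speed; a pose out of reach is approached as far as the arm can. A call with a gripper value outside its range is refused whole. "fingers" is the finger opening in mm, from 0 to 91.8, set as the call begins (left out, the last holds). The fingers move at their own pace and stop on an object; the grip force is fixed at half the most. Time passes only in rows, so rows that repeat a pose let the fingers close. It gives the time, the measured TCP pose, the force and the opening at its end, in the units of the state.
- bot.get_obs(): the state, without advancing time (a new reading comes with each control period).
- bot.capture(name): name is "scene" or "top"; returns a dict with "color" (480x640x3 uint8, red, green, blue), "fx", "fy", "cx", "cy" (pixels), "k1" (the pictures are not rectified: a ray, as slopes to the right and down, at radius r is drawn at 1 + k1 r^2 times it, then the intrinsics apply), "R" (3x3) and "t" (3): a world point X has camera coordinates R X + t. Camera axes: x right, y down, z forward; pixel columns grow to the right and rows downward; lengths in mm; the calibration is good to about 2 mm. A picture is of the moment at which its call begins. There is no depth.
- bot.close_job(): hands the job in, once; it reports no verdict.
Trained networks look in a picture, given as the dict that the camera call returned (one of the last four; its "shot" number tells which), for a name from the list of things; names that differ only in an ending like _2 or _b are one class to them, and where a whole thing is asked for, a point or a joint stands for the part that bears it (a point fixed in the world has none). Each returns a list of dicts, best first, with "p" (0 to 1); they miss things now and then, are a little off and sometimes report something else, mostly with a low value. They report only what shows in the picture. A call takes as long as a camera call. They do not tell look-alikes from the thing itself.
- bot.boxes_of(query, picture): "rect" ([centre column, centre row, width, height] in pixels, round what is visible of it).
The state is a dict: "time": time; "joint_positions": joint angles; "dq": joint speeds; "tau": joint torques, N m; "tool_pos": TCP position; "tcp_rot": TCP orientation; "contact_force": force on the tool from outside, world axes, zero at the start; "moment": the same for the moment, N m; "grip_width": finger opening in mm.
Only numpy, scipy, OpenCV 4.12 (cv2) and the standard library are available. Lean on these libraries where they do the work, as an engineer would, in place of code of your own. Each camera call takes 0.05 s, during which the arm holds its last target. There are 200 camera calls.

## Task

The ultrasonic cleaner rocks because the foot at one corner hangs in the air over the cut-out of its rubber mat: push the wooden wedge, thin end first, under that foot until the cleaner no longer rocks. Only push and press with the fingertips: pick nothing up, do not shove the cleaner off its place, and leave the other things on the bench alone. Then test it: press firmly down, with 10 to 20 N, on the corner pad above the wedged foot, and finish while still holding it pressed, the cleaner staying level.

Things in the scene. Friction and masses are not known exactly. Their poses are not given: they have to be found in the camera images.
- cleaner: ultrasonic cleaner: loose steel box 220 (x) x 200 (y) x 100 mm high on four rubber feet 22 mm high centred at x +-90, y +-80 mm; 4 kg. Origin: its middle, level with the feet's undersides; z up. Lid with bar grip in mid top. Rests level on three feet; the fourth (+x, +y corner, far left seen from the robot) hangs 5 to 8 mm over bare bench; 3 to 7 N on that corner rocks it 0.04 to 0.07 rad down
- free_foot (a point): the centre of the underside of the hanging foot (16 x 16 mm), at x = +90, y = +80 mm of the cleaner; its outer edge on the +y side lies 8 mm farther out in y, 12 mm inside the cleaner's side wall
- pad_top (a point): the middle of the top face of the corner pad (body corner_pad) above the hanging foot, 128 mm above it: the place to press
- corner_pad: a black rubber pad, 40 x 40 x 6 mm, fixed on top of the cleaner at its +x, +y corner (the other three corners have the same); origin at the centre of its underside
- mat: black rubber mat fixed to the bench, 280 x 280 mm, under the cleaner and turned like it; the quarter at its +x, +y corner is cut out (x above 10 mm and y above 0): bare bench. Origin in the middle of the top face, 5 to 8 mm above the bench (z = 0)
- wedge: loose wooden wedge flat on the bench, its thin end towards the cleaner's +y side: 130 mm long (x), 50 mm wide (y), 60 g; top slopes from 15 mm high at the thick end (-x) to 3 mm at the thin end (+x). Origin: centre of its underside. Slides at under 1 N; once it meets the foot the push rises steeply, and over about 10 N the cleaner itself starts to slide. Stays where it is left
- thin_edge (a point): the middle of the wedge's thin end, at bench level (x = +65 mm)
- thick_end (a point): the middle of the wedge's upright back face, 50 mm wide and 15 mm high, 7.5 mm above the bench (x = -65 mm): the face to push
- coupling: a steel pipe coupling standing on end, 46 mm across and 40 mm high, near the cleaner; origin under its centre; leave alone
- nipple: a short steel pipe standing upright, 33 mm across and 90 mm high, near the wedge; origin under its centre; leave alone
- brush: a cleaning brush lying on the bench; leave alone
- jar: a small amber jar, 66 mm across and 90 mm high; leave alone
- tray: an open aluminium tray, 200 x 260 x 50 mm high; leave alone
- solvent_can: a rectangular solvent can, 60 x 100 x 168 mm high; leave alone
- spray_bottle: a white spray bottle, 76 mm across and 215 mm high; leave alone
Things that resemble listed ones, but are neither listed nor needed, are in the scene too. Leave any red or turquoise look-alike of the wedge alone.

How it is judged (in metres and radians):
On the way:
1. the wedge lies under the free foot (y of free_foot in the frame of wedge between -0.022 and 0.022 m and x of free_foot in the frame of wedge between -0.065 and 0.07 m and horizontal distance between free_foot and thin_edge below 0.08 m), for 0.2 s.
At the end, for the whole second after the job is handed in: fingers press the corner pad above the free foot with over 8 N; the cleaner stays still, level within 0.014 rad and within 20 mm of its start; that foot bears on the wedge with over 1 N, its middle within 22 mm of the wedge's midline; the wedge lies on the bench, let go (contact force between the fingers and corner_pad above 8 N and angle between cleaner's own z axis and vertical below 0.014 rad and contact force between wedge and cleaner above 1 N and y of free_foot in the frame of wedge between -0.022 and 0.022 m and x of free_foot in the frame of wedge between -0.065 and 0.07 m and contact force between the fingers and wedge below 0.1 N and height (world z) of wedge below 0.005 m and linear speed of cleaner below 0.01 m/s and distance of cleaner from where it was at the start of the episode below 0.02 m); the arm keeps its last pose, push and grip.
It fails at once if the wedge is lifted off the bench (height (world z) of wedge above 0.02 m).
It fails at once if the cleaner is lifted or tipped over (height (world z) of cleaner above 0.03 m or angle between cleaner's own z axis and vertical above 0.15 rad).
It fails at once if the cleaner is shoved more than 30 mm (distance of cleaner from where it was at the start of the episode above 0.03 m).
It fails at once if another thing on the bench is moved more than 30 mm (distance of any of coupling, nipple, brush, jar, tray, solvent_can, spray_bottle from where it was at the start of the episode above 0.03 m).
It also fails if it takes over 61 s, if anything falls off the work surface, if the arm or the gripper's body presses on something with over 40 N, if the wrist force passes 120 N, or if a joint passes its speed limit or range.

## Working session

There is one attempt and no reset: what is moved stays moved. The work goes in short steps, Python scripts to look and compute and a tool call to move; the robot and the scene stay as the last step left them, time stands still between calls to the robot, and variables do not carry over. Pictures are saved under pics/ and viewed, about 8 in all and at most 12, crops included, and the job is handed in when it is done.

Besides the shell and the picture viewer there is one more tool, called after "Call:" as name(argument=value, ...), one argument or row to a line, values as JSON. step_arm: Moves the arm, as the interface text tells. Its arguments: {"type":"object","properties":{"deltas":{"type":"array"},"fingers":{"type":"number"}},"required":["deltas"]}

```bash
ls; mkdir -p pics; cat > h.py <<'E'
import numpy as np, cv2
from plant import bot
def project(c,X):
    p=c["R"]@np.asarray(X,float)+c["t"]; s=p[:2]/p[2]; s=s*(1+c["k1"]*(s@s))
    return np.array([c["fx"]*s[0]+c["cx"],c["fy"]*s[1]+c["cy"]])
def ray(c,uv,z=0.):
    K=np.array([[c["fx"],0,c["cx"]],[0,c["fy"],c["cy"]],[0,0,1.]])
    s=cv2.undistortPoints(np.array([[uv]],float),K,np.array([c["k1"],0,0,0.]))[0,0]
    R=np.asarray(c["R"]);o=-R.T@np.asarray(c["t"]);d=R.T@np.array([s[0],s[1],1])
    return o+d*(z-o[2])/d[2]
def save(c,name,crop=None,scale=1):
    im=c["color"][...,::-1]
    if crop: im=im[crop[1]:crop[3],crop[0]:crop[2]]
    cv2.imwrite("pics/"+name,cv2.resize(im,None,fx=scale,fy=scale,interpolation=cv2.INTER_CUBIC))
E
python3 - <<'E'
from h import *
print(bot.get_obs(), bot.tip_reach)
for n in("scene","top"):
    c=bot.capture(n); save(c,n+"0.png")
    print(n,c["fx"],c["k1"],-np.asarray(c["R"]).T@c["t"])
    for q in("cleaner","wedge","corner_pad","nipple","coupling","mat"):
        print(q,[(round(d["p"],2),np.round(d["rect"]).astype(int).tolist()) for d in bot.boxes_of(q,c)])
E
```

```text
pics
{'time': 0.0, 'joint_positions': array([ 1.12900424e+00,  3.42691521e-01,  1.52501692e+00, -1.86726966e-05,
        1.27533571e+00, -1.45990467e-01]), 'dq': array([ 0.00037799,  0.00110489, -0.00064242,  0.00068094,  0.00140318,
       -0.0017121 ]), 'tau': array([-4.00364224e-04, -4.31240201e+01, -2.44222194e+01,  7.16801430e-02,
        5.58350596e-02, -1.24505614e-04]), 'tool_pos': array([152.86761333, 501.8827693 , 251.06113576]), 'tcp_rot': array([-3.14015399e+00, -1.93487798e-04,  2.84579635e+00]), 'contact_force': array([ 0.21522287,  0.12329188, -0.24071363]), 'moment': array([0.03427217, 0.04984359, 0.01779503]), 'grip_width': 91.86637189311467} 25.0
scene 505.7151896967 -0.0794896807312969 [1149.77672029 -652.90297898 1005.52057643]
cleaner [(0.77, [262, 267, 124, 108])]
wedge [(0.85, [314, 192, 27, 29]), (0.69, [403, 248, 28, 37]), (0.66, [417, 301, 52, 40]), (0.58, [338, 240, 27, 37])]
corner_pad [(0.63, [314, 239, 20, 14]), (0.29, [95, 368, 76, 79])]
nipple [(0.87, [285, 212, 12, 30])]
coupling [(0.84, [353, 286, 18, 23])]
mat [(0.95, [256, 318, 122, 51])]
top 448.3724934863304 -0.10492536281000964 [ 330.27245163  -21.79825614 1382.65000941]
cleaner [(0.52, [496, 280, 54, 24])]
wedge [(0.92, [244, 201, 40, 39]), (0.91, [272, 246, 44, 28]), (0.64, [281, 163, 14, 39])]
corner_pad [(0.72, [271, 248, 45, 32]), (0.68, [312, 231, 18, 14])]
nipple [(0.4, [280, 298, 10, 12])]
coupling [(0.72, [309, 202, 14, 19])]
mat [(0.59, [354, 260, 97, 112])]
```

View pics/scene0.png

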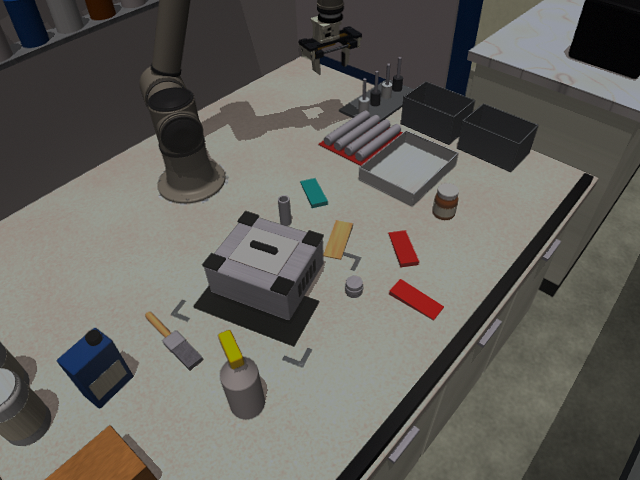

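View pics/top0.png

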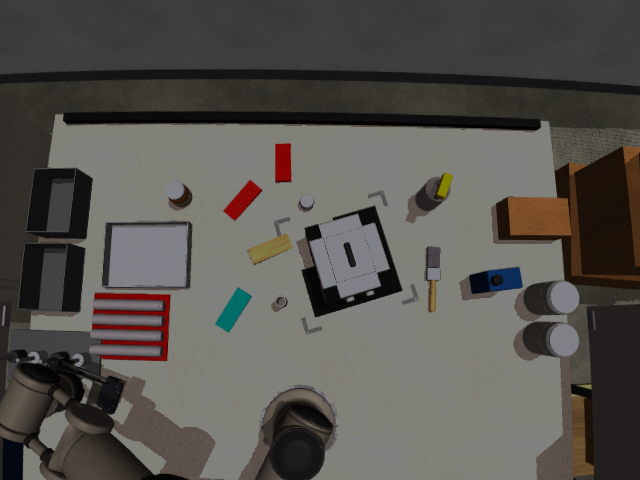

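The wooden wedge is at scene (338,240) and top (270,249). The look-alikes are red at scene (403,248) and (417,301), which is top (243,200) and (283,162), and turquoise at scene (314,192), top (234,310). The wood-coloured one matches the description, so I'll check it in a close crop. The free corner pad is at scene (314,240), top (312,231).

```bash
python3 - <<'E'
from h import *
c=bot.capture("top"); save(c,"top1.png",(230,190,410,325),4.4)
s=bot.capture("scene"); save(s,"scene1.png",(190,180,390,330),4)
for n,k,box in(("top",c,(235,225,300,270)),("scene",s,(322,215,358,262))):
    im=k["color"]; hsv=cv2.cvtColor(im,cv2.COLOR_RGB2HSV)
    m=cv2.inRange(hsv,(10,70,60),(30,255,255)); mm=np.zeros_like(m); x0,y0,x1,y1=box; mm[y0:y1,x0:x1]=m[y0:y1,x0:x1]
    cs=max(cv2.findContours(mm,0,1)[0],key=cv2.contourArea)
    P=np.array([ray(k,p[0],5)[:2] for p in cs],np.float32)
    print(n,cv2.contourArea(cs),cv2.minAreaRect(P),np.round(cv2.boxPoints(cv2.minAreaRect(P))).tolist())
print(c["color"][249,270],c["color"][270,270])
E
```

```text
top 648.0 ((523.4232788085938, 97.18873596191406), (52.25758361816406, 131.3223419189453), 24.242958068847656) [[473.0, 146.0], [527.0, 27.0], [574.0, 48.0], [520.0, 168.0]]
scene 635.0 ((523.2335205078125, 98.91665649414062), (51.21866989135742, 144.4473876953125), 25.489099502563477) [[469.0, 153.0], [531.0, 23.0], [577.0, 45.0], [515.0, 175.0]]
[130 114  63] [129 129 120]
```

View pics/top1.png

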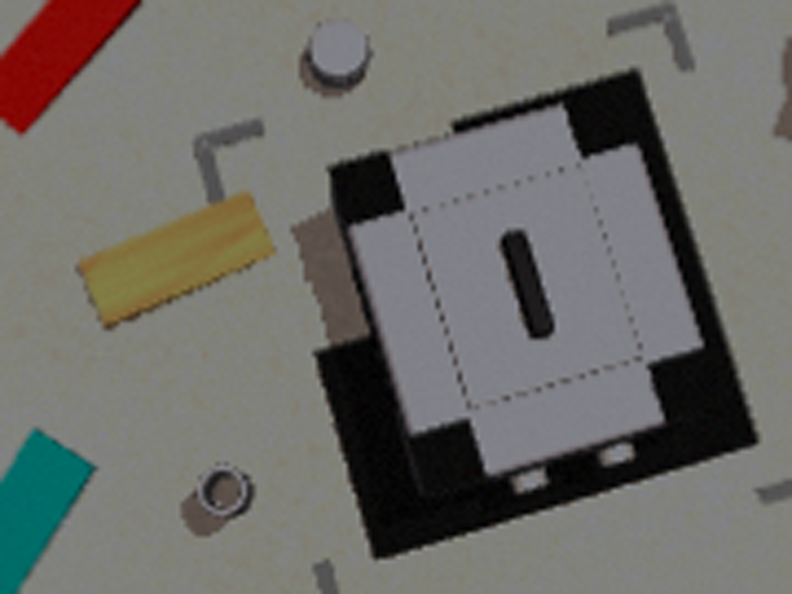

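View pics/scene1.png

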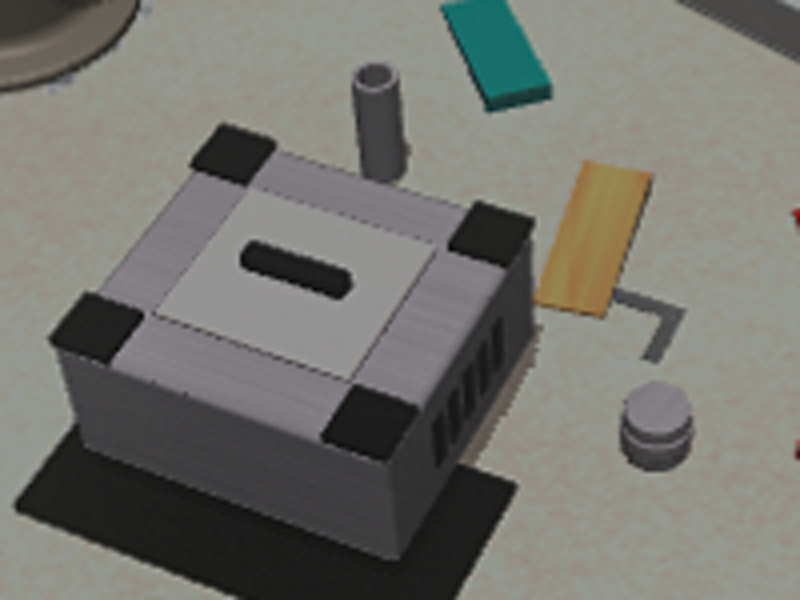

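```bash
cat >> h.py <<'E'
from scipy.optimize import least_squares
def w2(pose,P):
    x,y,a=pose; c,s=np.cos(a),np.sin(a); P=np.asarray(P,float)
    return np.array([x+c*P[0]-s*P[1],y+s*P[0]+c*P[1],P[2]])
def tolocal(pose,p):
    x,y,a=pose; c,s=np.cos(a),np.sin(a); d=np.asarray(p)[:2]-[x,y]; return np.array([c*d[0]+s*d[1],-s*d[0]+c*d[1]])
E
python3 - <<'E'
from h import *
M=6.5
c=bot.capture("top"); s=bot.capture("scene")
tp=[((638,70),(140,-140,0)),((757,440),(-140,-140,0)),((375,558),(-140,140,0)),((318,350),(0,140,0)),
((408,212),(70,60,125)),((582,160),(70,-60,125)),((563,105),(110,-60,125)),((638,148),(70,-100,125)),((650,365),(-70,-60,125)),((703,348),(-70,-100,125)),((664,423),(-110,-60,125)),((470,422),(-70,60,125)),((410,434),(-70,100,125)),((488,474),(-110,60,125)),((390,152),(110,60,125)),((350,225),(70,100,125)),((330,170),(110,100,128))]
sp=[((535,220),(110,100,128)),((477,202),(70,100,128)),((447,245),(70,60,128)),((520,265),(110,60,128)),((418,408),(110,-60,128)),((358,383),(70,-60,128)),((322,440),(70,-100,128)),((390,460),(110,-100,128)),((515,485),(140,0,0)),((17,505),(-140,-140,0))]
T=[(c,np.array(p)/4.4+[230,190],l) for p,l in tp]; S=[(s,np.array(p)/4+[190,180],l) for p,l in sp]
def fit(D):
    f=lambda q:np.concatenate([project(k,w2(q,(l[0],l[1],l[2]+M)))-p for k,p,l in D])
    r=least_squares(f,[480,-80,0.3],loss="soft_l1"); return r.x,np.round(f(r.x).reshape(-1,2),1).tolist()
for D in(T,S,T+S):
    q,r=fit(D); print(np.round(q,3),r)
# wedge
tw=[((80,262),(-65,-25,15)),((108,327),(-65,25,15)),((250,192),(65,-25,3)),((275,252),(65,25,3))]
# sign of y: wedge x points to -y world; y local = left of that = +x world -> swap
tw=[(p,(l[0],-l[1],l[2])) for p,l in tw]
sw=[((585,160),(-65,-25,15)),((652,175),(-65,25,15)),((535,303),(65,-25,3)),((605,317),(65,25,3))]
T=[(c,np.array(p)/4.4+[230,190],l) for p,l in tw]; S=[(s,np.array(p)/4+[190,180],l) for p,l in sw]
for D in(T,S,T+S):
    f=lambda q:np.concatenate([project(k,w2(q,l))-p for k,p,l in D])
    r=least_squares(f,[523,97,-1.2]); w=r.x; print("wedge",np.round(w,3),np.round(r.fun.reshape(-1,2),1).tolist())
F=w2(q,(90,80,0)); print("foot",F,"pad",w2(q,(90,80,128)),"foot in wedge",tolocal(w,F),"thick",w2(w,(-65,0,7.5)),"thin",w2(w,(65,0,0)))
print("yawdiff", w[2]-(q[2]-np.pi/2))
for n,k,uv in(("nip",c,(280,303)),("nip_s",s,(285.5,223)),("coup",s,(353.5,295))): print(n,ray(k,uv,0))
E
```

```text
[ 4.88712e+02 -1.38766e+02  2.93000e-01] [[0.1, -0.2], [0.5, 1.0], [-0.0, 0.5], [0.1, 3.4], [-0.5, -0.7], [0.3, -0.4], [0.4, -1.1], [0.8, -1.5], [-0.4, 0.1], [1.0, -0.1], [0.8, 0.6], [-0.3, -0.7], [-0.5, 0.6], [-0.3, 1.3], [-0.4, -0.4], [-0.9, 0.3], [-0.3, -0.8]]
[ 4.94910e+02 -1.38197e+02  2.94000e-01] [[0.6, 0.1], [0.2, -0.0], [0.5, 0.0], [-2.6, -0.2], [0.5, -0.1], [-0.4, 0.7], [0.2, -0.8], [-0.7, -0.1], [1.0, 0.1], [-0.7, 0.3]]
[ 4.91588e+02 -1.38345e+02  2.94000e-01] [[-0.0, -1.1], [0.4, -0.0], [-0.1, -0.4], [-0.0, 2.5], [-0.7, -1.7], [0.1, -1.4], [0.2, -2.1], [0.6, -2.5], [-0.5, -1.0], [0.9, -1.1], [0.6, -0.4], [-0.5, -1.7], [-0.6, -0.4], [-0.4, 0.3], [-0.6, -1.3], [-1.1, -0.7], [-0.5, -1.8], [-0.5, -0.5], [-0.9, -0.6], [-0.5, -0.6], [-3.7, -0.8], [-0.7, -0.8], [-1.5, -0.0], [-0.9, -1.6], [-1.8, -0.9], [-0.1, -0.6], [-1.6, -0.4]]
wedge [522.27   94.173  -1.135] [[-0.3, 0.1], [-0.3, 0.1], [-0.1, -0.5], [0.7, 0.3]]
wedge [528.59   95.401  -1.136] [[-0.1, 0.2], [0.2, -0.3], [-0.3, -0.0], [0.2, 0.1]]
wedge [525.5    95.268  -1.134] [[-0.6, -0.9], [-0.6, -1.0], [-0.5, -1.5], [0.4, -0.7], [-1.0, -0.2], [-0.7, -0.8], [-1.2, -0.5], [-0.7, -0.4]]
foot [554.55342043 -35.70382725   0.        ] pad [554.55342043 -35.70382725 128.        ] foot in wedge [130.96326948 -29.09233418] thick [497.99732168 154.16290124   7.5       ] thin [553.00287062  36.37330244   0.        ]
yawdiff 0.14298493855545646
nip [356.43905027  62.38576321   0.        ]
nip_s [364.35358628  53.64896532   0.        ]
coup [677.13236152 -24.13139161   0.        ]
```

The wedge fit is consistent between the cameras, apart from a common offset of about 6 mm in x. Next I'll close the fingers to 8 mm and approach behind the thick end.

Call:
step_arm(
  deltas=[
    [-32,-16,9,0,0,0.1],
    [-64,-33,18,0,0,0.2],
    [-96,-50,28,0,0,0.3],
    [-128,-66,37,0,0,0.4],
    [-160,-82,46,0,0,0.5],
  ],
  fingers=8,
)

```text
time: 1.32
tool_pos: [283.0, 375.9, 205.5]
tcp_rot: [3.141, -0.0, 2.341]
contact_force: [0.7, 0.7, 0.3]
grip_width: 63.4
```

```bash
cat >> h.py <<'E'
def plan(target,cmd=None):
    "tool-axes row for world target (x,y,z,yaw), from cmd or the measured pose"
    o=bot.get_obs(); p=o["tool_pos"]; y=o["tcp_rot"][2]
    if cmd is not None: p=np.array(cmd[:3]); y=cmd[3]
    d=np.array(target[:3])-p; c,s=np.cos(y),np.sin(y)
    r=[c*d[0]+s*d[1], s*d[0]-c*d[1], -d[2], y-target[3]]
    print("t",round(o["time"],2),"pose",np.round(o["tool_pos"],1),np.round(o["tcp_rot"],4),"F",np.round(o["contact_force"],2),"row",np.round(r,3),"len",np.linalg.norm(r[:3]))
    return r
E
python3 -c "
from h import *
plan((487,177,130,2.008))"
```

```text
t 1.32 pose [283.  375.9 205.5] [ 3.141  -0.      2.3414] F [0.71 0.74 0.29] row [-284.818    7.805   75.486    0.333] len 294.75441688659816
```

Call:
step_arm(
  deltas=[
    [-36,1,9,0,0,0.07],
    [-72,2,18,0,0,0.14],
    [-108,3,28,0,0,0.21],
    [-144,4,37,0,0,0.28],
    [-180,5,46,0,0,0.33],
  ],
)

```text
time: 1.73
tool_pos: [412.8, 250.6, 159.5]
tcp_rot: [3.141, -0.0, 2.012]
contact_force: [0.7, 0.2, -0.8]
grip_width: 29.9
```

```bash
python3 -c "
from h import *
plan((487,177,45,2.008))"
```

```text
t 1.73 pose [412.8 250.6 159.5] [ 3.1411e+00 -1.0000e-04  2.0122e+00] F [ 0.75  0.18 -0.8 ] row [-9.82830e+01  3.56280e+01  1.14458e+02  4.00000e-03] len 155.01506110028285
```

Call:
step_arm(
  deltas=[
    [-25,9,20,0,0,0],
    [-50,18,40,0,0,0],
    [-75,27,65,0,0,0],
    [-98,36,95,0,0,0],
    [-98,36,114,0,0,0],
  ],
)

```text
time: 2.15
tool_pos: [489.2, 176.2, 43.7]
tcp_rot: [3.141, 0.001, 2.013]
contact_force: [-0.8, -0.6, -0.5]
grip_width: 8.1
```

```bash
python3 - <<'E'
from h import *
plan((487,177,30,2.008))
c=bot.capture("top"); save(c,"top2.png",(230,190,410,325),4.4)
for n,k in(("top",c),("scene",bot.capture("scene"))):
  p=bot.get_obs()["tool_pos"]; print(n,project(k,p+[0,0,-25]))
  if n=="scene": save(k,"scene2.png",(270,170,370,260),8)
E
```

```text
t 2.15 pose [489.2 176.2  43.7] [3.1405e+00 1.0000e-03 2.0126e+00] F [-0.79 -0.56 -0.5 ] row [ 1.6260e+00 -1.6190e+00  1.3687e+01  5.0000e-03] len 13.877571540099183
top [242.77906167 260.00911543]
scene [345.46452691 214.25109102]
```

View pics/scene2.png

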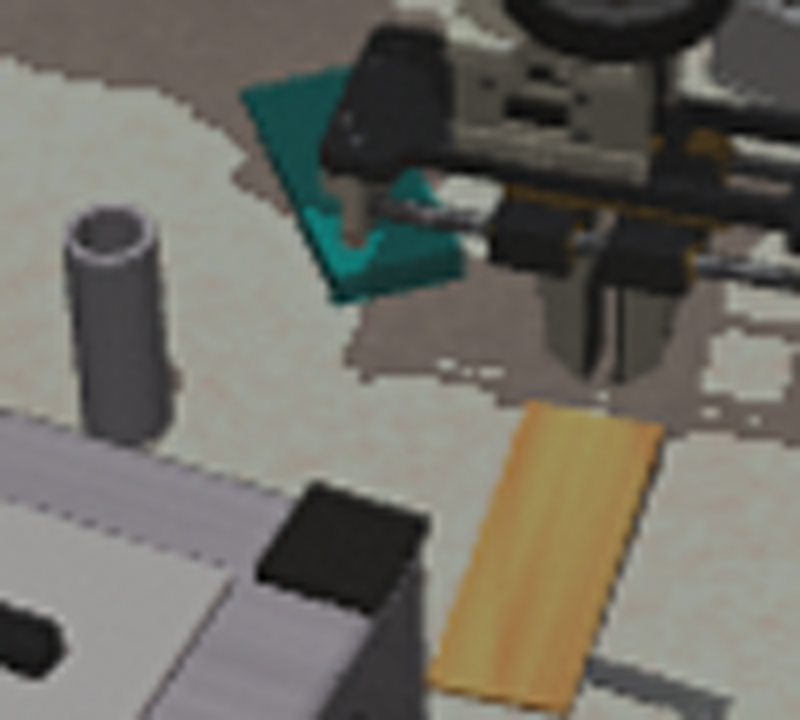

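The wedge is confirmed as plain wood, 130 x 50 mm, with the thin end towards the cleaner. The tips are tapered, with their midpoint at crop (603,375), and they stand behind the thick end at (595,417). I'll widen them to 26 mm for a stable two-point push, lower them, and work out an S-curve path.

Call:
step_arm(
  deltas=[
    [2,-2,7,0,0,0.004],
    [2,-2,14,0,0,0.004],
    [2,-2,14,0,0,0.004],
    [2,-2,14,0,0,0.004],
    [2,-2,14,0,0,0.004],
  ],
  fingers=26,
)

```text
time: 2.67
tool_pos: [484.0, 180.6, 32.6]
tcp_rot: [3.14, 0.0, 2.013]
contact_force: [0.6, -0.0, 0.5]
grip_width: 26.0
```

```bash
cat > path.py <<'E'
from h import *
def traj(w,phases,e):
    "wedge-centre unicycle from w; phases (length,turn,steps); TCP waypoints (x,y,yaw)"
    x,y,a=w; out=[]
    for L,d,n in phases:
        for i in range(n):
            a+=d/n/2; x+=L/n*np.cos(a); y+=L/n*np.sin(a); a+=d/n/2
            t=w2((x,y,a),(-65-e,0,0)); out.append((t[0],t[1],a+np.pi))
    return np.array(out)
def rows(out,start,k=5):
    x0,y0,a0=start
    for i in range(0,len(out),k):
        R=[]
        for x,y,a in out[i:i+k]:
            c,s=np.cos(a0),np.sin(a0); dx,dy=x-x0,y-y0
            R.append([round(c*dx+s*dy,1),round(s*dx-c*dy,1),0,0,0,round(a0-a,3)])
        print(R); x0,y0,a0=out[i+k-1] if i+k<=len(out) else out[-1]
E
python3 - <<'E'
from path import *
plan((487,177,30,2.008))
w=(525.5,95.3,-1.134); e=9.5
out=traj(w,[(38,-.313,10),(30,0,6),(34,.17,9)],e); s=w2(w,(-65-e,0,0)); print(s)
rows(out,(s[0],s[1],w[2]+np.pi))
plan((s[0],s[1],30,w[2]+np.pi))
E
```

```text
t 2.67 pose [484.  180.6  32.6] [3.1400e+00 3.0000e-04 2.0128e+00] F [ 0.62 -0.04  0.46] row [-4.583  1.192  2.607  0.005] len 5.405339524521507
[493.98361271 162.80531336   0.        ]
[[np.float64(-3.8), np.float64(2.3), 0, 0, 0, np.float64(0.031)], [np.float64(-7.7), np.float64(4.4), 0, 0, 0, np.float64(0.063)], [np.float64(-11.7), np.float64(6.5), 0, 0, 0, np.float64(0.094)], [np.float64(-15.7), np.float64(8.4), 0, 0, 0, np.float64(0.125)], [np.float64(-19.8), np.float64(10.1), 0, 0, 0, np.float64(0.156)]]
[[np.float64(-3.8), np.float64(2.3), 0, 0, 0, np.float64(0.031)], [np.float64(-7.7), np.float64(4.4), 0, 0, 0, np.float64(0.063)], [np.float64(-11.7), np.float64(6.5), 0, 0, 0, np.float64(0.094)], [np.float64(-15.7), np.float64(8.4), 0, 0, 0, np.float64(0.125)], [np.float64(-19.8), np.float64(10.1), 0, 0, 0, np.float64(0.156)]]
[[np.float64(-5.0), np.float64(0.0), 0, 0, 0, np.float64(0.0)], [np.float64(-10.0), np.float64(0.0), 0, 0, 0, np.float64(0.0)], [np.float64(-15.0), np.float64(0.0), 0, 0, 0, np.float64(0.0)], [np.float64(-20.0), np.float64(0.0), 0, 0, 0, np.float64(0.0)]
[... 200 characters left out ...]
.float64(-12.6), np.float64(-2.7), 0, 0, 0, np.float64(-0.038)], [np.float64(-16.4), np.float64(-3.9), 0, 0, 0, np.float64(-0.057)], [np.float64(-20.3), np.float64(-5.1), 0, 0, 0, np.float64(-0.076)]]
[[np.float64(-3.8), np.float64(-1.4), 0, 0, 0, np.float64(-0.019)], [np.float64(-7.6), np.float64(-2.7), 0, 0, 0, np.float64(-0.038)], [np.float64(-11.4), np.float64(-3.9), 0, 0, 0, np.float64(-0.057)], [np.float64(-15.3), np.float64(-5.1), 0, 0, 0, np.float64(-0.076)], [np.float64(-19.2), np.float64(-6.1), 0, 0, 0, np.float64(-0.094)]]
t 2.67 pose [484.  180.6  32.6] [3.1400e+00 3.0000e-04 2.0128e+00] F [ 0.62 -0.04  0.46] row [-2.040e+01  1.433e+00  2.607e+00  5.000e-03] len 20.61618523606328
```

Call:
step_arm(
  deltas=[
    [-5,0.5,3,0,0,0],
    [-10,1,3,0,0,0],
    [-14,1.4,3,0,0,0],
    [-18,1.4,3,0,0,0],
    [-20,1.4,3,0,0,0.005],
  ],
)

```text
time: 3.08
tool_pos: [494.0, 161.9, 28.8]
tcp_rot: [3.141, -0.0, 2.006]
contact_force: [0.5, 0.1, 0.5]
grip_width: 25.9
```

```bash
python3 - <<'E'
from h import *
plan((494,162.8,30,2.008))
k=bot.capture("scene"); save(k,"scene3.png",(290,180,370,250),8)
E
```

```text
t 3.08 pose [494.  161.9  28.8] [ 3.1413 -0.      2.006 ] F [0.55 0.14 0.48] row [ 0.776  0.406 -1.197 -0.002] len 1.4835586703683352
```

View pics/scene3.png

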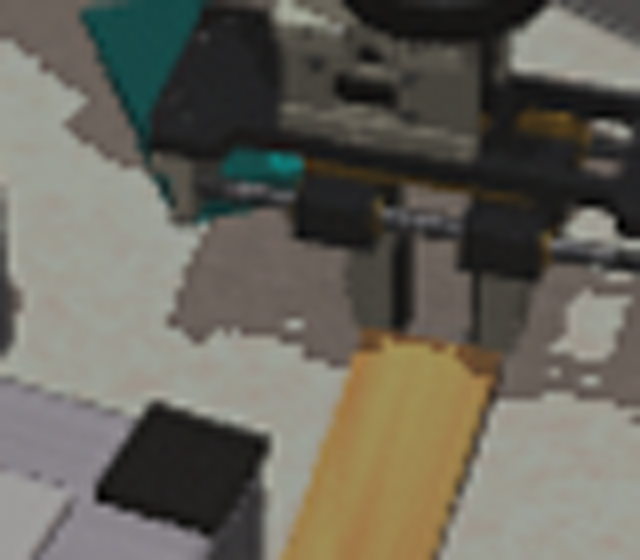

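The tips stand directly behind the thick end with almost no gap, offset about 4 mm towards the wedge's +y side (tip midpoint (445,340), wedge end midpoint (432,342)). I'll correct that shift and run arc A.

Call:
step_arm(
  deltas=[
    [0,-4,0,0,0,0],
    [-3,-4,0,0,0,0],
    [-6.8,-1.7,0,0,0,0.031],
    [-10.7,0.4,0,0,0,0.063],
    [-14.7,2.5,0,0,0,0.094],
  ],
)

```text
time: 3.55
tool_pos: [501.9, 150.1, 28.7]
tcp_rot: [-3.141, -0.0, 1.911]
contact_force: [0.0, 0.4, -0.8]
grip_width: 26.0
```

Call:
step_arm(
  deltas=[
    [-3.8,2.3,0,0,0,0.031],
    [-7.7,4.4,0,0,0,0.063],
    [-11.7,6.5,0,0,0,0.094],
    [-15.7,8.4,0,0,0,0.125],
    [-19.8,10.1,0,0,0,0.156],
  ],
)

```text
time: 3.97
tool_pos: [518.4, 134.7, 28.7]
tcp_rot: [3.142, -0.0, 1.754]
contact_force: [0.8, 0.6, -0.5]
grip_width: 25.7
```

```bash
python3 - <<'E'
from h import *
plan((494,162.8,30,2.008))
k=bot.capture("scene"); save(k,"scene4.png",(280,190,370,262),8)
E
```

```text
t 3.97 pose [518.4 134.7  28.7] [ 3.1416e+00 -1.0000e-04  1.7540e+00] F [ 0.78  0.61 -0.49] row [ 32.076 -18.91   -1.31   -0.254] len 37.25834614657472
```

View pics/scene4.png

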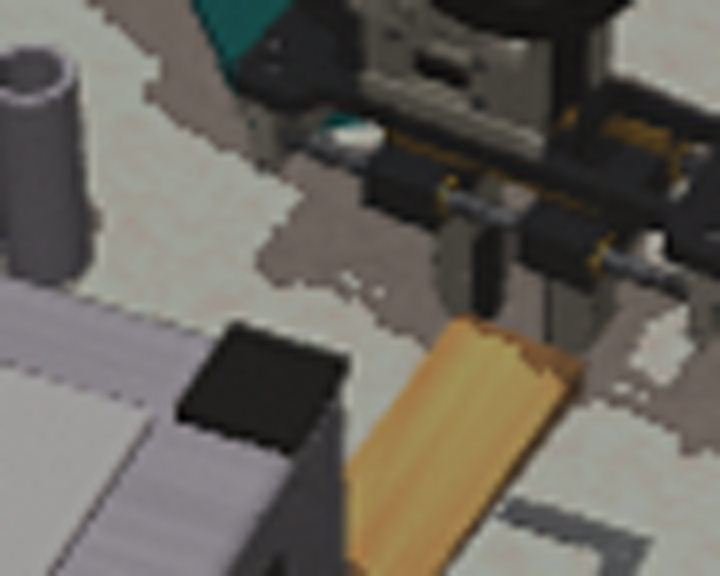

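The wedge turned with the fingers and both tips are flush on the thick face. The thick-end corners are at crop (465,318) and (583,375), and the thin end is now behind the cleaner's corner. Next I'll measure its pose in the same camera's frame as the cleaner and plan the rest.

```bash
python3 - <<'E'
from path import *
s=bot.capture("scene")
D=[(np.array(p)/8+[280,190],l) for p,l in [((465,318),(-65,-25,15)),((583,375),(-65,25,15))]]
yaw=1.754-np.pi
f=lambda q:np.concatenate([project(s,w2((q[0],q[1],yaw),l))-p for p,l in D])
r=least_squares(f,[540,70]); print(r.x,r.fun)
f3=lambda q:np.concatenate([project(s,w2(q,l))-p for p,l in D]); print("free yaw",least_squares(f3,[540,70,yaw]).x, yaw)
w=(*r.x,yaw); q=(494.9,-138.2,.294)
print("scene frame: foot in wedge",tolocal(w,w2(q,(90,80,0))),"phi",yaw-(.294-np.pi/2))
o=bot.get_obs()["tool_pos"]; t=tolocal(w,o); print("tool in wedge(scene frame)",t)
# robot-frame wedge assuming flush, lateral from scene
E
```

```text
[543.82783884  56.45583251] [-0.54869749  0.40160667  0.54173822 -0.40803692]
free yaw [537.79885315  55.64652737  -1.48095229] -1.3875926535897931
scene frame: foot in wedge [93.02383471 -2.96897482] phi -0.1107963267948966
tool in wedge(scene frame) [-81.28770365 -10.45992163]
```

```bash
python3 - <<'E'
from path import *
s=bot.capture("scene"); hsv=cv2.cvtColor(s["color"],cv2.COLOR_RGB2HSV)
m=cv2.inRange(hsv,(10,70,50),(30,255,255)); m[:226]=0;m[:,:322]=0;m[:,356:]=0;m[268:]=0
n,l,st,_=cv2.connectedComponentsWithStats(m); i=1+np.argmax(st[1:,4]); m=(l==i); print(st[i])
for r in range(228,268,3):
    u=np.where(m[r])[0]; print(r,(u.min(),u.max()) if len(u) else None, end=" ")
L=[(np.where(m[r])[0].min()-.5,r) for r in range(232,247)]; R=[(np.where(m[r])[0].max()+.5,r) for r in range(241,255) if m[r].any()]
def fit(edge,z):
    P=np.array([ray(s,p,z)[:2] for p in edge]); vx,vy,x,y=cv2.fitLine(P.astype(np.float32),1,0,.01,.01).ravel()
    if vy>0: vx,vy=-vx,-vy
    print("\nedge yaw",np.arctan2(vy,vx),"pt",x,y)
fit(L,10); fit(R,10)
E
```

```text
[322 229  31  39 655]
228 None 231 (np.int64(335), np.int64(343)) 234 (np.int64(333), np.int64(351)) 237 (np.int64(331), np.int64(352)) 240 (np.int64(329), np.int64(351)) 243 (np.int64(327), np.int64(348)) 246 (np.int64(324), np.int64(346)) 249 (np.int64(323), np.int64(344)) 252 (np.int64(323), np.int64(341)) 255 (np.int64(323), np.int64(339)) 258 (np.int64(323), np.int64(337)) 261 (np.int64(323), np.int64(334)) 264 (np.int64(323), np.int64(332)) 267 (np.int64(324), np.int64(330)) 
edge yaw -1.3559058 pt 508.61682 76.76545

edge yaw -1.3944095 pt 564.71344 71.60643
```

The wedge heading is about -1.39 and points at the foot: the foot sits at roughly (93, -3) in the wedge frame, 0.11 rad off square, so I can push straight. Contact should come after 42 to 74 mm.

Call:
step_arm(
  deltas=[
    [-5,0,0,0,0,0],
    [-10,0,0,0,0,0],
    [-15,0,0,0,0,0],
    [-20,0,0,0,0,0],
    [-25,0,0,0,0,0],
  ],
)

```text
time: 4.53
tool_pos: [522.8, 109.9, 28.7]
tcp_rot: [-3.142, -0.0, 1.757]
contact_force: [0.6, -0.7, 0.1]
grip_width: 25.8
```

Call:
step_arm(
  deltas=[
    [-2.5,0,0,0,0,0],
    [-5,0,0,0,0,0],
    [-7.5,0,0,0,0,0],
    [-10,0,0,0,0,0],
    [-12,0,0,0,0,0],
  ],
)

```text
time: 4.95
tool_pos: [525.0, 98.5, 28.7]
tcp_rot: [3.142, -0.0, 1.757]
contact_force: [0.6, -0.3, -0.9]
grip_width: 26.0
```

```bash
python3 - <<'E'
from path import *
plan((494,162.8,30,2.008))
s=bot.capture("scene"); save(s,"scene5.png",(280,190,370,280),8)
hsv=cv2.cvtColor(s["color"],cv2.COLOR_RGB2HSV)
m=cv2.inRange(hsv,(10,70,50),(30,255,255)); m[:226]=0;m[:,:322]=0;m[:,356:]=0;m[290:]=0
for r in range(236,290,4):
    u=np.where(m[r])[0]; print(r,(int(u.min()),int(u.max())) if len(u) else None, end=" ")
E
```

```text
t 4.95 pose [525.   98.5  28.7] [ 3.1415e+00 -1.0000e-04  1.7569e+00] F [ 0.63 -0.26 -0.91] row [ 68.943 -18.586  -1.277  -0.251] len 71.41576719654518
236 None 240 (328, 339) 244 (325, 346) 248 (323, 345) 252 (323, 341) 256 (323, 338) 260 (323, 335) 264 (323, 332) 268 (322, 329) 272 (322, 326) 276 (322, 323) 280 None 284 None 288 None
```

View pics/scene5.png

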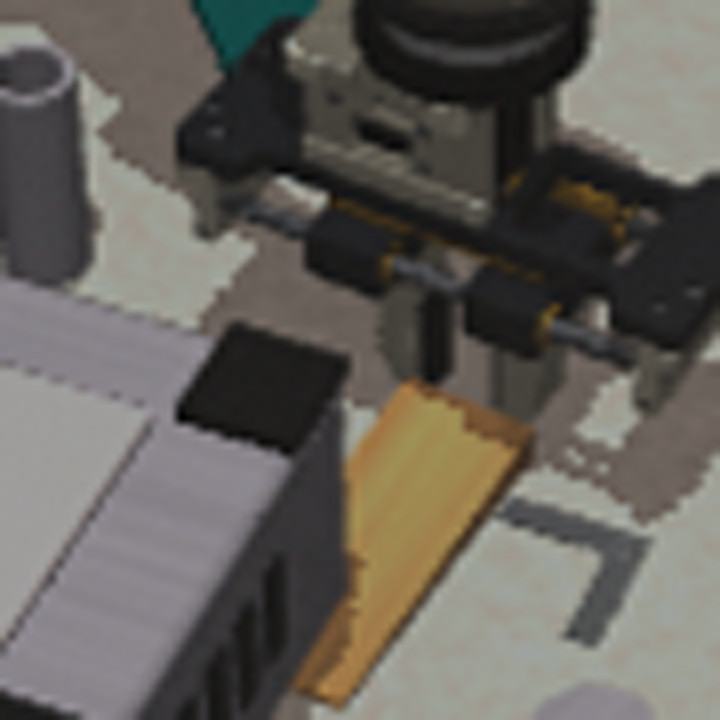

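The thin end now shows past the cleaner's +x wall, with its corner at crop (342,703). The thick corners are at (412,382) and (533,432), and the thin edge is passing under the wall. I'll fit the pose.

```bash
python3 - <<'E'
from path import *
s=bot.capture("scene")
D=[(np.array(p)/8+[280,190],l) for p,l in [((412,382),(-65,-25,15)),((533,432),(-65,25,15)),((345,703),(65,25,1.5))]]
f=lambda q:np.concatenate([project(s,w2(q,l))-p for p,l in D])
r=least_squares(f,[540,40,-1.39]); w=r.x; q=(494.9,-138.2,.294)
print(w,np.round(r.fun,1),"foot in wedge",tolocal(w,w2(q,(90,80,0))),"phi",w[2]-(.294-np.pi/2), "tool",tolocal(w,bot.get_obs()["tool_pos"]))
E
```

```text
[547.87219216  24.4601434   -1.38825143] [-0.3 -0.7  0.6 -0.4 -0.3  0.9] foot in wedge [60.82751035 -1.07658211] phi -0.1114551033199036 tool [-76.84567357  -8.99466895]
```

Call:
step_arm(
  deltas=[
    [-2,0,0,0,0,0],
    [-4,0,0,0,0,0],
    [-6,0,0,0,0,0],
    [-7,0,0,0,0,0],
    [-8,0,0,0,0,0],
  ],
)

```text
time: 5.47
tool_pos: [526.5, 90.7, 28.7]
tcp_rot: [3.141, -0.0, 1.757]
contact_force: [-0.5, 1.5, -0.2]
grip_width: 25.8
```

Call:
step_arm(
  deltas=[
    [-1,0,0,0,0,0],
    [-2,0,0,0,0,0],
    [-3,0,0,0,0,0],
    [-4,0,0,0,0,0],
    [-5,0,0,0,0,0],
  ],
)

```text
time: 5.88
tool_pos: [527.4, 85.8, 28.7]
tcp_rot: [3.141, -0.0, 1.757]
contact_force: [-0.2, 1.1, 1.2]
grip_width: 26.2
```

Call:
step_arm(
  deltas=[
    [-1,0,0,0,0,0],
    [-2,0,0,0,0,0],
    [-3,0,0,0,0,0],
    [-4,0,0,0,0,0],
    [-5,0,0,0,0,0],
  ],
)

```text
time: 6.3
tool_pos: [528.4, 80.9, 28.7]
tcp_rot: [3.142, -0.0, 1.757]
contact_force: [-0.7, 0.1, 1.0]
grip_width: 26.1
```

Call:
step_arm(
  deltas=[
    [-1,0,0,0,0,0],
    [-2,0,0,0,0,0],
    [-3,0,0,0,0,0],
    [-4,0,0,0,0,0],
    [-4,0,0,0,0,0],
  ],
)

```text
time: 6.72
tool_pos: [529.1, 76.8, 28.7]
tcp_rot: [3.141, 0.0, 1.757]
contact_force: [-0.8, 0.2, 0.8]
grip_width: 25.9
```

Call:
step_arm(
  deltas=[
    [-1,0,0,0,0,0],
    [-2,0,0,0,0,0],
    [-3,0,0,0,0,0],
    [-4,0,0,0,0,0],
    [-4,0,0,0,0,0],
  ],
)

```text
time: 7.13
tool_pos: [529.8, 72.9, 28.7]
tcp_rot: [3.142, -0.0, 1.757]
contact_force: [0.6, 0.7, 0.8]
grip_width: 26.1
```

Call:
step_arm(
  deltas=[
    [-1,0,0,0,0,0],
    [-2,0,0,0,0,0],
    [-3,0,0,0,0,0],
    [-4,0,0,0,0,0],
    [-4,0,0,0,0,0],
  ],
)

```text
time: 7.55
tool_pos: [530.5, 69.4, 28.7]
tcp_rot: [-3.142, -0.001, 1.757]
contact_force: [-0.4, 3.3, 1.0]
grip_width: 26.1
```

Call:
step_arm(
  deltas=[
    [-0.5,0,0,0,0,0],
    [-1,0,0,0,0,0],
    [-1,0,0,0,0,0],
    [-1,0,0,0,0,0],
  ],
)

```text
time: 7.88
tool_pos: [530.5, 68.8, 28.7]
tcp_rot: [-3.142, -0.001, 1.757]
contact_force: [-1.0, 6.0, 0.1]
grip_width: 25.9
```

Call:
step_arm(
  deltas=[
    [-0.4,0,0,0,0,0],
    [-0.4,0,0,0,0,0],
    [-0.4,0,0,0,0,0],
  ],
)

```text
time: 8.13
tool_pos: [530.5, 68.6, 28.7]
tcp_rot: [-3.141, -0.001, 1.757]
contact_force: [-1.5, 6.7, 1.4]
grip_width: 26.3
```

```bash
python3 - <<'E'
from path import *
plan((494,162.8,30,2.008))
s=bot.capture("scene"); save(s,"scene6.png",(250,190,370,280),6.6)
E
```

```text
t 8.13 pose [530.5  68.6  28.7] [-3.1414e+00 -1.1000e-03  1.7569e+00] F [-1.52  6.67  1.37] row [ 99.331 -18.466  -1.285  -0.251] len 101.04136017878058
```

View pics/scene6.png

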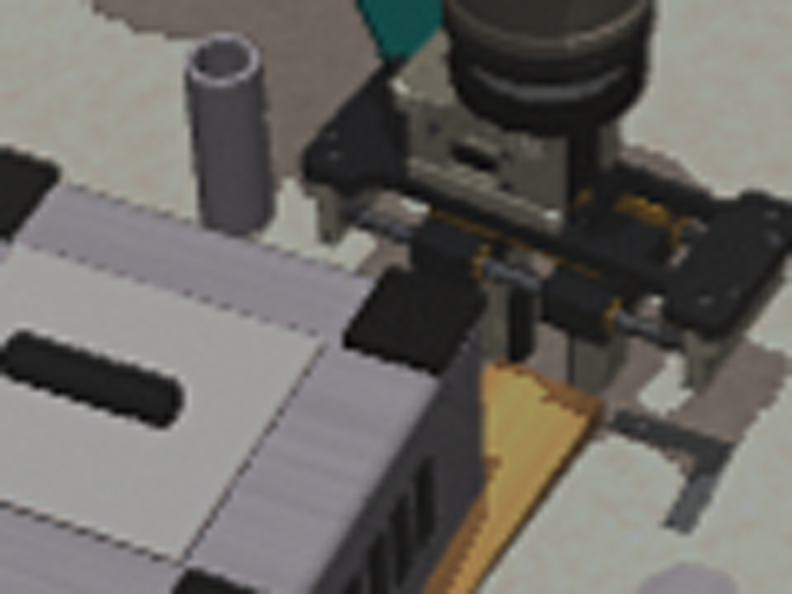

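The wedge is home: 6.7 N of push, the fingers on the thick face, and the cleaner unmoved (its pad is at the same pixels). That was picture 9. I'll back off, rise and close the fingers.

Call:
step_arm(
  deltas=[
    [3,0,0,0,0,0],
    [10,0,0,0,0,0],
    [25,0,0,0,0,0],
    [35,0,-25,0,0,0],
    [35,0,-60,0,0,0],
  ],
)

```text
time: 8.6
tool_pos: [521.7, 103.6, 86.6]
tcp_rot: [-3.134, -0.001, 1.758]
contact_force: [0.9, 0.0, -0.4]
grip_width: 25.9
```

Call:
step_arm(
  deltas=[
    [0,0,-35,0,0,0],
    [0,0,-70,0,0,0],
    [0,0,-95,0,0,0],
    [0,0,-95,0,0,0],
    [0,0,-95,0,0,0],
  ],
  fingers=0,
)

```text
time: 9.02
tool_pos: [525.0, 102.3, 185.2]
tcp_rot: [3.138, 0.001, 1.757]
contact_force: [-0.7, 0.0, -1.1]
grip_width: 1.1
```

```bash
python3 - <<'E'
from path import *
for q in((488.7,-138.8,.293),(494.9,-138.2,.294),(491.6,-138.3,.294)): print(w2(q,(90,80,134)))
plan((553.5,-36,180,1.757))
E
```

```text
[551.75830047 -36.21515345 134.        ]
[557.85568411 -35.55214645 134.        ]
[554.55568411 -35.65214645 134.        ]
t 9.02 pose [525.  102.3 185.2] [3.1380e+00 9.0000e-04 1.7569e+00] F [-0.7   0.02 -1.11] row [-141.212    2.435    5.168   -0.   ] len 141.32749738534957
```

Call:
step_arm(
  deltas=[
    [-35,0,0,0,0,0],
    [-70,0,0,0,0,0],
    [-105,1,0,0,0,0],
    [-130,1,0,0,0,0],
    [-141,1,0,0,0,0],
  ],
)

```text
time: 9.43
tool_pos: [551.1, -39.2, 181.8]
tcp_rot: [-3.139, -0.0, 1.754]
contact_force: [-0.0, -0.8, 0.1]
grip_width: 0.2
```

Call:
step_arm(
  deltas=[
    [0,0,2,0,0,0],
    [0,0,5,0,0,0],
    [0,0,8,0,0,0],
    [0,0,11,0,0,0],
    [0,0,13,0,0,0],
  ],
)

```text
time: 9.85
tool_pos: [550.9, -34.8, 170.0]
tcp_rot: [-3.141, -0.001, 1.759]
contact_force: [0.7, 0.4, 0.6]
grip_width: 0.5
```

```bash
python3 - <<'E'
from path import *
plan((552,-36,160,1.757))
s=bot.capture("scene"); save(s,"scene7.png",(270,190,370,280),7)
E
```

```text
t 9.85 pose [550.9 -34.8 170. ] [-3.1407e+00 -6.0000e-04  1.7585e+00] F [0.73 0.42 0.56] row [-1.3770e+00  8.2000e-01  1.0046e+01  2.0000e-03] len 10.173070698554614
```

View pics/scene7.png

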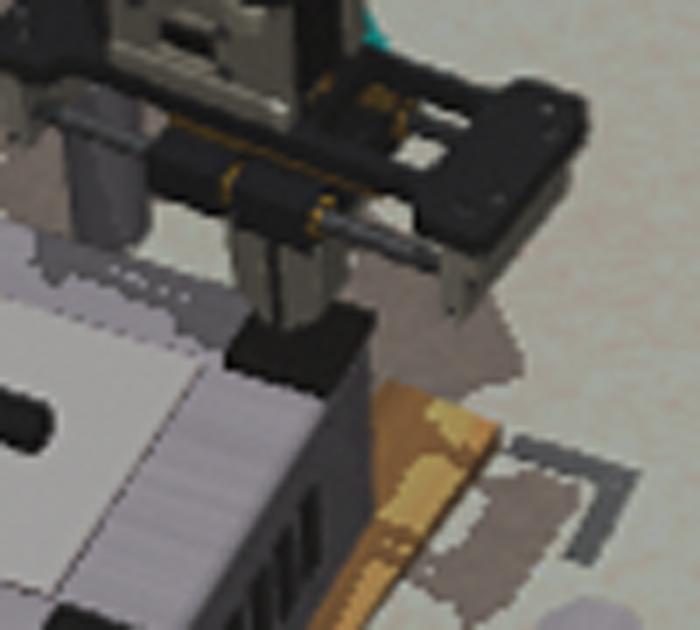

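The closed tips hover over the free corner pad, at crop (285,325) with the pad middle at about (303,348), and the wedge stays in place under the wall. I'll shift about 3 mm towards the pad middle and descend gently.

Call:
step_arm(
  deltas=[
    [-1,3,2,0,0,0],
    [-1,3,4,0,0,0],
    [-1,3,6,0,0,0],
    [-1,3,8,0,0,0],
    [-1,3,9,0,0,0],
  ],
)

```text
time: 10.32
tool_pos: [554.4, -36.6, 161.4]
tcp_rot: [-3.141, -0.0, 1.757]
contact_force: [-0.1, -0.0, 0.1]
grip_width: 0.6
```

Call:
step_arm(
  deltas=[
    [0,0,0.5,0,0,0],
    [0,0,1,0,0,0],
    [0,0,1.5,0,0,0],
    [0,0,1.5,0,0,0],
  ],
)

```text
time: 10.65
tool_pos: [554.5, -36.7, 160.2]
tcp_rot: [3.142, -0.0, 1.757]
contact_force: [0.0, 0.9, 0.3]
grip_width: 0.5
```

Call:
step_arm(
  deltas=[
    [0,0,0.5,0,0,0],
    [0,0,1,0,0,0],
    [0,0,1,0,0,0],
  ],
)

```text
time: 10.9
tool_pos: [554.6, -36.6, 160.0]
tcp_rot: [3.141, 0.0, 1.757]
contact_force: [-0.9, 1.4, 6.1]
grip_width: 0.5
```

Call:
step_arm(
  deltas=[
    [0,0,0.4,0,0,0],
    [0,0,0.7,0,0,0],
    [0,0,0.7,0,0,0],
  ],
)

```text
time: 11.15
tool_pos: [554.6, -36.6, 159.9]
tcp_rot: [3.141, 0.0, 1.757]
contact_force: [-2.8, 0.8, 9.6]
grip_width: 0.4
```

Call:
step_arm(
  deltas=[
    [0,0,0.4,0,0,0],
    [0,0,0.8,0,0,0],
    [0,0,0.8,0,0,0],
    [0,0,0.8,0,0,0],
    [0,0,0.8,0,0,0],
  ],
)

```text
time: 11.57
tool_pos: [554.6, -36.6, 159.8]
tcp_rot: [3.14, 0.001, 1.757]
contact_force: [-4.6, 0.5, 14.6]
grip_width: 0.4
```

Call:
step_arm(
  deltas=[
    [0,0,0,0,0,0],
    [0,0,0,0,0,0],
    [0,0,0,0,0,0],
    [0,0,0,0,0,0],
    [0,0,0,0,0,0],
  ],
)

```text
time: 11.98
tool_pos: [554.6, -36.6, 159.8]
tcp_rot: [3.14, 0.001, 1.757]
contact_force: [-4.9, 0.1, 15.0]
grip_width: 0.4
```

```bash
python3 - <<'E'
from path import *
plan((552,-36,160,1.757))
s=bot.capture("scene"); save(s,"scene8.png",(230,190,370,295),5.6)
print(bot.get_obs()["contact_force"])
E
```

```text
t 11.98 pose [554.6 -36.6 159.8] [3.1399e+00 6.0000e-04 1.7569e+00] F [-4.91  0.12 14.96] row [ 1.055 -2.49  -0.179 -0.   ] len 2.7106911127581537
[-4.31453247  1.10321945 13.82446271]
```

View pics/scene8.png

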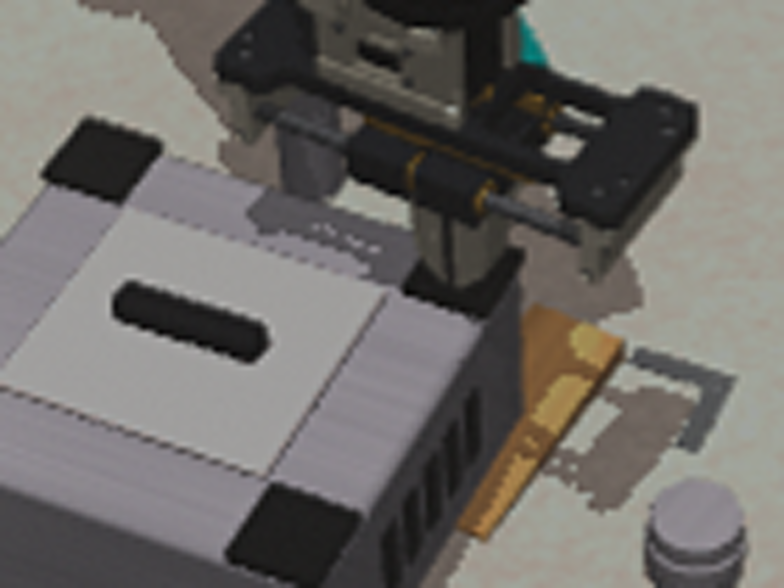

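Holding at about 15 N, the tip height fell only about 0.2 mm between 6 and 15 N, so there is no rocking. The tips are on the free pad at crop (455,285), and the wedge is under the corner, untouched. I'll hand it in.

```bash
python3 -c "
from h import *
print(bot.close_job()); o=bot.get_obs(); print(o['time'],o['tool_pos'],o['contact_force'])"
```

```text
the job is handed in; nothing more can be done
None
the job is handed in; nothing more can be done
```

I pushed the wooden wedge thin end first under the hanging foot until the push rose to 6.7 N. I then backed off, closed the fingers and pressed on the corner pad above that foot. The job was handed in at about 12 s, still pressing; it gave no verdict.

**Last checks:**
- **Press:** the downward force was about 14–15 N. The tips sank only about 0.2 mm between 6 and 15 N, so the cleaner no longer rocks.
- **Wedge:** I last fitted its pose before the final 30 mm of push, with the foot 1 mm off its midline. From the travel since then, the foot should be about 30 mm ahead of the wedge's middle. The last picture shows the wedge still under the corner, with nothing touching it.
- **Cleaner:** it showed no visible shift in the pictures.

**Disagreements:**
- The two cameras differed by about 6 mm in x, so I relied on relative positions and what the fingertips touched.
- The press also carried a steady sideways force of about 4–5 N, which I left alone because nothing moved.

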